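# Set the stencil printer's gap with a wedge

### The arm

A 6-joint arm with a two-finger parallel gripper is mounted at the origin on the work surface. World frame = base frame: x ahead of the robot, y to its left, z up, the work surface at z = 0. Lengths are in mm, angles in rad, forces in N, time in s.
With the tool pointing down it reaches from about 275 to 975 mm from the base axis. Payload 8.4 kg.
Tool frame: the origin (TCP) lies midway between the tips of the shut fingers; the grasp point (between the pads) lies 19 mm behind it; z points along the fingers, y is the line along which they close (so a half turn about z gives the same grasp; the last joint's range is limited). The gripper opens to 92 mm and grips with 3 to 60 N. Pads are 20 mm wide; open, the fingers measure 128 mm over their backs; the gripper's body (75 mm by 189 mm) begins 69 mm behind the grasp point.
Start: joints at [1.119, 0.353, 1.633, -0, 1.155, -0.002], TCP at [271.74, 562.837, 214.583] pointing down, gripper open.
Joint ranges: [-2.63, 2.63], [-0.92, 2.1], [0.06, 2.66], [-1.3, 4.44], [0, 2.69], [-3.02, 3.02]. Speed limits (rad/s): [2.22, 2.22, 2.79, 3.14, 3.14, 3.14].

### API

Orientations are given as [roll, pitch, yaw] about the fixed x, y, z axes, in that order (R = Rz(yaw) Ry(pitch) Rx(roll)).
In Python, from rig import * gives the robot as it stands. The module is installed in compiled form; this text tells all that it offers.
- The arm moves only by the tool send_rows, never from a script. Its argument "deltas" is a list of rows, each an object of numbers: "dx", "dy", "dz": the shift along the tool's x, y, z in cm; "roll": the turn about the tool's z in degrees. In form: [{"dx": .., "dy": .., "dz": .., "roll": ..}, ...]. A call has 1 to 20 rows; each row is the pose to reach, as a shift and turn from the pose commanded when the call began, along the tool's axes at that moment; what a row does not reach only later rows make up. A row lasts 1/12 s, in which the tool goes at most 41.7 mm and 7.16 degrees, less where a joint would pass 70% of its speed; a pose out of reach is approached as far as the arm can. A call with a gripper value outside its range is refused whole. "gripper" is the opening in per cent of the stroke, from 0 (shut) to 100 (fully open), set as the call begins (left out, the last holds). The fingers move at their own pace and stop on an object; "newtons" is the grip in N (left out, the last holds). Time passes only in rows, so rows that repeat a pose let the fingers close. It gives the time, the measured TCP pose, the force, the opening and the grip force at its end, in the units of the state.
- get_obs(): the state, without advancing time (a new reading comes with each control period).
- capture(name): name is "side" or "top"; returns a dict with "color" (400x640x3 uint8, blue, green, red), "fx", "fy", "cx", "cy" (pixels), "R" (3x3) and "t" (3): a world point X has camera coordinates R X + t. Camera axes: x right, y down, z forward; pixel columns grow to the right and rows downward; lengths in mm; the calibration is good to about 2 mm. A picture is of the moment at which its call begins. There is no depth.
- finish_job(): hands the job in; it is judged then, once.
The state is a dict: "time_s": time; "q": joint angles; "qd": joint speeds; "joint_torque": joint torques, N m; "tcp_pos": TCP position; "tool_rot": TCP orientation; "ft_force": force on the tool from outside, world axes, zero at the start; "torque": the same for the moment, N m; "grip_width": opening from 0.0 (shut) to 1.0 (fully open); "gripper_force": force on a finger pad.
Only numpy, scipy, OpenCV 4.12 (cv2) and the standard library are available. Lean on these libraries where they do the work, as an engineer would, in place of code of your own. Each camera call takes 0.05 s, during which the arm holds its last target. There are 200 camera calls.

### The job

Set the gap of the small stencil printer: pick up the tapered wedge (not the flat spacer block with a like grip) by its upright grip and push its thin end, flat along the bench, into the notch under the free edge of the hinged stencil frame, until that edge just lifts off its rests, about 4 mm and on no account more than 1 cm. Finish while still holding the wedge in place in the gripper: the wedge flat on the bench and alone carrying the frame, with the gripper clear of the frame. Leave everything else on the bench where it lies.

Things in the scene. Friction and masses are not known exactly. Their poses are not given: they have to be found in the camera images.
- wedge: White nylon levelling wedge, about 0.13 kg, 116 mm long and 44 mm wide, lying flat on the bench. Origin on its underside, under the middle of the upright grip block, which is 36 mm long (along x), 28 mm wide (along y) and 50 mm tall from the bench. +x points to the thin end: the ramp runs from x = 18 mm (25 mm high) to x = 98 mm (3 mm high), so it rises 2.75 mm per 10 mm. z is up. It may lie at either of two places.
- wedge_tip (a point): Middle of the wedge's thin end, on its underside: 98 mm ahead (+x) of the wedge's origin.
- spacer: White nylon flat spacer block that must be left alone: same grip block as the wedge, but its front part is level, 25 mm high all along and only 50 mm long, not a ramp. Origin and axes as the wedge's.
- printer_base: Grey steel base plate of the stencil printer, fixed to the bench, 250 mm (x) by 270 mm (y), 10 mm thick, origin at the centre of its underside, z up. In the middle of its -x edge is a notch through the plate, open to that edge and down to the bench: 100 mm wide (y from -50 to 50 mm) and 80 mm deep (x from -125 to -45 mm). The wedge goes into this notch along +x. Its yaw and place vary.
- frame_lip (a point): Middle of the underside of the round steel lip (radius 4 mm, 148 mm long along the base's y) along the free edge of the stencil frame, right above the notch's mouth: in the base's frame at x = -121 mm, y = 0; the frame's foremost edge is at x = -125 mm. With the frame down it is 12 mm above the bench; the lift is how far it rises above that.
- stencil_frame (a joint): Hinge of the aluminium stencil frame (260 mm wide, 16 mm thick, top 29 mm above the bench, with a steel foil across it), about 0.8 kg. The hinge lies along the base's +x end, 239 mm from the lip. 0 = down on its rests, grows as the free (-x) edge rises: 0.0167 rad is 4 mm of lift at the lip. Only gravity holds it down, so the lip rests on a wedge with about 3 to 6 N.
- phone: Bystander: black phone, 150 x 72 x 9 mm, lying flat. Origin under its centre.
- solder_spool: Bystander: metal solder spool standing on end, 60 mm across, 42 mm tall. Origin under its centre.
- flux_jar: Bystander: small jar, 44 mm across, 45 mm tall. Origin under its centre.
- screwdriver: Bystander: screwdriver lying flat, 160 mm long along its x. Origin under its middle.
- brush: Bystander: brush lying flat, 170 mm long along its x. Origin under its middle.
- squeegee: Bystander: wooden squeegee with rubber blade lying flat, 120 mm long along its y, 22 mm tall.
Not all that is in view belongs to the job. Leave any blue or purple look-alike of the wedge alone.

How it is judged (in metres and radians):
On the way:
1. the gripper holds the wedge flat on the bench with its thin end in the notch under the frame's free edge, the frame still down (contact force between the fingers and wedge above 1 N and x of wedge_tip in the frame of printer_base above -0.125 m and y of wedge_tip in the frame of printer_base between -0.045 and 0.045 m and height (world z) of wedge_tip below 0.008 m and height (world z) of frame_lip below 0.0135 m), for 0.05 s.
At the end, for the whole second after the job is handed in: The frame's free edge stands 2 to 6.5 mm above its rests, carried by the wedge alone (over 0.8 N; gripper, arm and spacer not touching it); the wedge is flat on the bench (within 0.1 rad, 5 mm), at rest, its thin end in the notch, still held by the fingers with over 1 N (height (world z) of frame_lip between 0.014 and 0.0185 m and contact force between the fingers and wedge above 1 N and contact force between wedge and stencil_frame above 0.8 N and contact force between each of the fingers, the arm, spacer and stencil_frame below 0.2 N and y of wedge_tip in the frame of printer_base between -0.045 and 0.045 m and x of wedge_tip in the frame of printer_base above -0.12 m and height (world z) of wedge below 0.005 m and angle between wedge's own z axis and vertical below 0.1 rad and linear speed of wedge below 0.02 m/s); the arm keeps its last pose, push and grip.
It fails at once if the frame's free edge is raised more than 11 mm (height (world z) of frame_lip above 0.023 m).
It fails at once if the spacer or another bystander is moved more than 25 mm (distance of any of spacer, phone, solder_spool, flux_jar, screwdriver, brush, squeegee from where it was at the start of the episode above 0.025 m).
It also fails if it takes over 40 s, if anything falls off the work surface, if the arm or the gripper's body presses on something with over 40 N, if the wrist force passes 120 N, or if a joint passes its speed limit or range.

## Working session

There is one attempt and no reset: what is moved stays moved. The work goes in short steps, Python scripts to look and compute and a tool call to move; the robot and the scene stay as the last step left them, time stands still between calls to the robot, and variables do not carry over. Pictures are saved under pics/ and viewed, at most 10 in all, crops included, and the job is handed in when it is done.

Besides the shell and the picture viewer there is one more tool, called after "Call:" as name(argument=value, ...), one argument or row to a line, values as JSON. send_rows: Moves the arm, as the interface text tells. Its arguments: {"type":"object","properties":{"deltas":{"type":"array","items":{"type":"object","properties":{"dx":{"type":"number"},"dy":{"type":"number"},"dz":{"type":"number"},"roll":{"type":"number"}}}},"gripper":{"type":"number"},"newtons":{"type":"number"}},"required":["deltas"]}

```bash
mkdir -p pics
cat > h.py <<'E'
from rig import *
import numpy as np, cv2
def ray(c,u,v,z):
    R=np.array(c["R"]);t=np.array(c["t"]).ravel()
    d=R.T@np.array([(u-c["cx"])/c["fx"],(v-c["cy"])/c["fy"],1.]);o=-R.T@t
    return o+d*(z-o[2])/d[2]
def proj(c,X):
    p=np.array(c["R"])@np.array(X,float)+np.array(c["t"]).ravel()
    return np.array([c["fx"]*p[0]/p[2]+c["cx"],c["fy"]*p[1]/p[2]+c["cy"]])
E
python3 - <<'E'
from h import *
for n in("top","side"):
    c=capture(n);cv2.imwrite(f"pics/{n}0.png",c["color"]);print(n,c["fx"],-np.array(c["R"]).T@np.array(c["t"]).ravel())
print(get_obs())
E
```

```text
top 440.8653324937005 [ 310.32179395  -28.06004985 1289.57667351]
side 441.68295125860675 [ 408.31234337 -992.59039787  937.12006381]
{'time_s': 0.1, 'q': array([ 1.11862174e+00,  3.53617574e-01,  1.63401548e+00,  2.36155908e-05,
        1.15519083e+00, -2.37719415e-03]), 'qd': array([-0.00050992, -0.00021562, -0.00110737,  0.00081402, -0.00022221,
       -0.00064924]), 'joint_torque': array([-9.47813714e-04, -5.94903409e+01, -3.34935057e+01,  6.98642386e-02,
        1.84785028e-02, -7.06354808e-05]), 'tcp_pos': array([271.5357024 , 562.46549355, 213.93355058]), 'tool_rot': array([-3.14036148e+00, -2.45202879e-05,  2.69178570e+00]), 'ft_force': array([-0.1758971 , -0.875473  ,  0.28554605]), 'torque': array([ 0.03239926, -0.02559475,  0.04048866]), 'gripper_force': 0.0, 'grip_width': 1.0006244037901915}
```

View pics/top0.png

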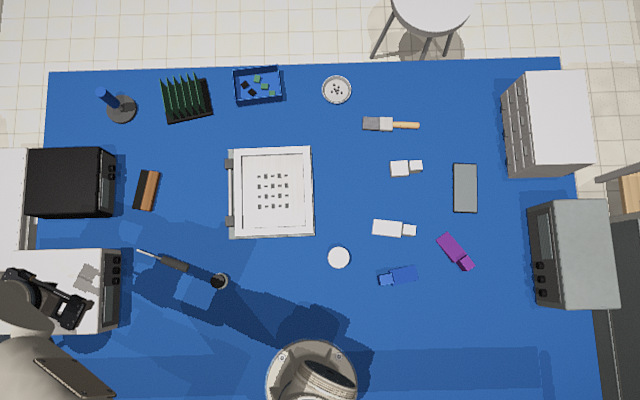

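View pics/side0.png

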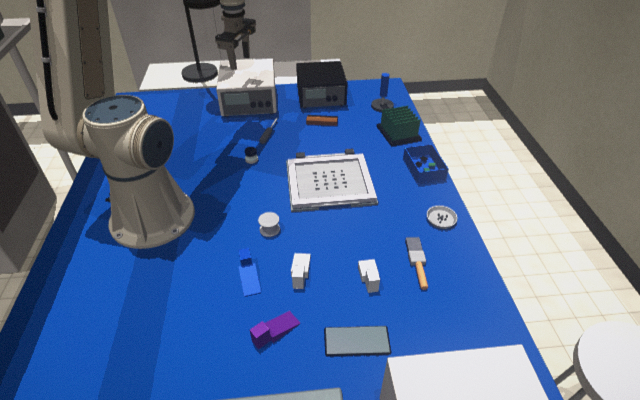

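Top view: the candidates are white long (394,228), white short (406,168), blue (397,275) and purple (455,252). The long white one at (394,228), with its grip at (409,230), looks like the wedge. The short one is the spacer. The printer's free edge is at column ~314, with hinges at column ~229. Next: measure, and check the choice in a close crop.

Run:
```python
from h import *
c=capture("top");s=capture("side")
a=cv2.resize(c["color"][140:250,220:440],None,fx=3.6,fy=3.6,interpolation=cv2.INTER_CUBIC)
b=cv2.resize(s["color"][245:300,280:390],None,fx=3.4,fy=3.4,interpolation=cv2.INTER_CUBIC)
im=np.zeros((a.shape[0]+b.shape[0],792,3),np.uint8);im[:a.shape[0]]=a[:,:792];im[a.shape[0]:,:b.shape[1]]=b
cv2.imwrite("pics/crop1.png",im)
g=c["color"].astype(int);m=((g.min(2)>120)).astype(np.uint8)
m[:140]=0;m[250:]=0;m[:,:220]=0;m[:,440:]=0
for k in cv2.findContours(m,cv2.RETR_EXTERNAL,cv2.CHAIN_APPROX_NONE)[0]:
    if cv2.contourArea(k)<100: continue
    r=cv2.minAreaRect(k);print(cv2.contourArea(k),r)
    for p in cv2.boxPoints(r): print("  ",p.round(1),ray(c,*p,0)[:2].round(1),ray(c,*p,29)[:2].round(1),ray(c,*p,50)[:2].round(1))
```

```text
577.0 ((393.6707458496094, 228.4634246826172), (43.84132385253906, 16.233436584472656), 6.34019136428833)
   [371.  234.1] [ 415.2 -186.1] [ 412.8 -182.6] [ 411.1 -180. ]
   [372.8 218. ] [ 462.4 -193.7] [ 459.  -189.9] [ 456.5 -187.2]
   [416.4 222.8] [ 444.6 -320.5] [ 441.6 -313.9] [ 439.4 -309.2]
   [414.6 239. ] [ 397.6 -312.2] [ 395.6 -305.9] [ 394.2 -301.2]
131.0 ((229.5, 192.0), (46.0, 3.0), 90.0)
   [228. 169.] [622.6 233.4] [615.6 227.5] [610.5 223.3]
   [231. 169.] [622.3 224.4] [615.3 218.7] [610.2 214.6]
   [231. 215.] [483.  223.9] [479.1 218.2] [476.3 214.1]
   [228. 215.] [483.2 232.8] [479.3 226.9] [476.5 222.7]
366.0 ((406.0914001464844, 167.2791748046875), (15.531855583190918, 32.20366668701172), 85.91438293457031)
   [389.5 160.7] [ 634.  -252.1] [ 626.7 -247.1] [ 621.5 -243.4]
   [421.6 158.4] [ 638.2 -348.7] [ 630.9 -341.5] [ 625.5 -336.3]
   [422.7 173.9] [ 590.6 -348.8] [ 584.3 -341.6] [ 579.8 -336.4]
   [390.6 176.2] [ 586.4 -252.8] [ 580.2 -247.7] [ 575.7 -244.1]
7086.0 ((269.87030029296875, 191.9523162841797), (90.57759094238281, 85.58211517333984), 87.56334686279297)
   [225.2 148.5] [686.4 242.2] [678.  236.1] [671.8 231.7]
   [310.7 144.9] [690.1 -16.9] [681.5 -17.2] [675.4 -17.4]
   [314.5 235.4] [416.  -21.1] [413.6 -21.3] [411.9 -21.4]
   [229. 239.] [412.3 229.4] [410.  223.6] [408.3 219.4]
```

View pics/crop1.png

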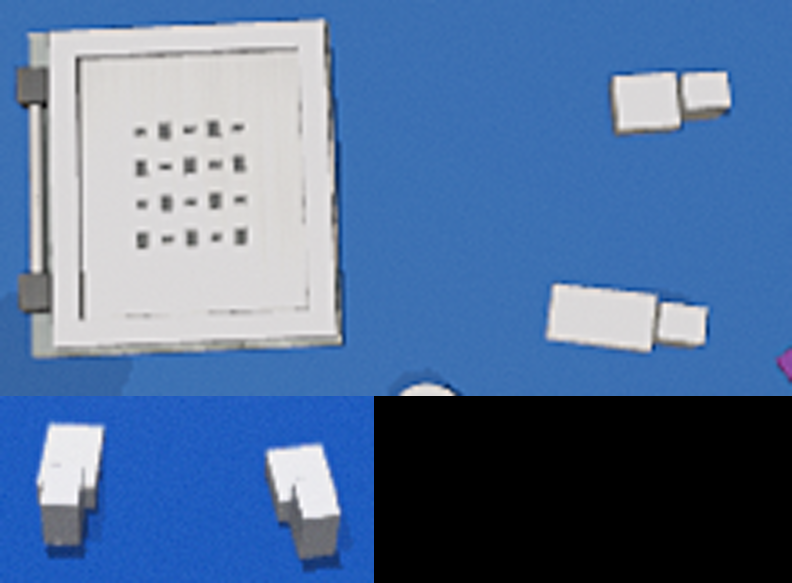

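The crop confirms it. The lower white piece has the long tapering ramp, thin end left at crop (550,312) and grip top at (682,324), so it is the wedge. The upper one has the short level front, so it is the spacer. The frame's free edge runs from crop (325,20) to (341,333).

Run:
```python
from h import *
c=capture("top")
P=lambda u,v,z:ray(c,(u+.5)/3.6+220-.5,(v+.5)/3.6+140-.5,z)[:2]
g=np.array([P(*p,50) for p in[(661,303),(708,307),(705,346),(657,342)]]);G=g.mean(0)
tip=np.array([P(553,285,3),P(548,340,3)]);T=tip.mean(0)
print("grip",G,"tip",T,"len",np.linalg.norm(T-G),"yaw",np.degrees(np.arctan2(*(T-G)[::-1])), np.degrees(np.arctan2(*(tip[0]-tip[1])[::-1]))+90)
f=np.array([P(*p,29) for p in[(325,20),(341,333),(56,347),(50,32)]])
print(f.round(1),np.linalg.norm(f[0]-f[1]))
e=f[0]-f[1]; yaw=np.arctan2(e[1],e[0])+np.pi/2; print("base yaw",np.degrees(yaw),"side",[np.degrees(np.arctan2(*(b-a)[::-1])) for a,b in((f[0],f[3]),(f[1],f[2]))],"mid",(f[0]+f[1])/2)
o=get_obs();print(o["tcp_pos"],np.degrees(o["tool_rot"]))
```

```text
grip [ 420.3384988  -288.09298512] tip [ 437.26665425 -191.42554338] len 98.13845698186364 yaw 80.06722545021685 82.06886878911656
[[680.7 -14.8]
 [422.9 -21. ]
 [418.  206. ]
 [677.2 211.4]] 257.8182410111588
base yaw 91.36763765431076 side [np.float64(90.87574420445132), np.float64(91.23059810138072)] mid [551.79550374 -17.92325945]
[271.65995546 562.64371412 214.27165275] [-1.79965122e+02  6.97923118e-04  1.54228076e+02]
```

```bash
cat >> h.py <<'E'
from scipy.spatial.transform import Rotation as Ro
def go(x,y,z,yaw):
    o=get_obs();R=Ro.from_euler("xyz",o["tool_rot"]).as_matrix()
    w=np.degrees(o["tool_rot"][2]);d=R.T@(np.array([x,y,z])-o["tcp_pos"])/10
    print("t",o["time_s"],"tcp",o["tcp_pos"].round(1),"yaw",w.round(2),"q6",o["q"][5].round(2),"-> d(cm)",d.round(2),"roll",round((w-yaw+180)%360-180,2))
E
python3 -c "
from h import *
go(420,-288,150,81)"
```

```text
t 0.25 tcp [271.7 562.6 214.3] yaw 154.23 q6 -0.0 -> d(cm) [-50.34 -70.15   6.47] roll 73.23
```

Call:
send_rows(
  deltas=[
    {"dx":-12.5,"dy":-17.5,"dz":1.5,"roll":18},
    {"dx":-12.5,"dy":-17.5,"dz":1.5,"roll":18},
    {"dx":-12.5,"dy":-17.5,"dz":1.5,"roll":18},
    {"dx":-12.5,"dy":-17.5,"dz":1.5,"roll":18},
    {"dx":-12.5,"dy":-17.5,"dz":1.5,"roll":18},
    {"dx":-25,"dy":-35,"dz":3,"roll":36},
    {"dx":-25,"dy":-35,"dz":3,"roll":36},
    {"dx":-25,"dy":-35,"dz":3,"roll":36},
    {"dx":-25,"dy":-35,"dz":3,"roll":36},
    {"dx":-25,"dy":-35,"dz":3,"roll":36},
    {"dx":-37.5,"dy":-52.5,"dz":5,"roll":55},
    {"dx":-37.5,"dy":-52.5,"dz":5,"roll":55},
    {"dx":-37.5,"dy":-52.5,"dz":5,"roll":55},
    {"dx":-37.5,"dy":-52.5,"dz":5,"roll":55},
    {"dx":-37.5,"dy":-52.5,"dz":5,"roll":55},
    {"dx":-50.3,"dy":-70.1,"dz":6.5,"roll":73.2},
    {"dx":-50.3,"dy":-70.1,"dz":6.5,"roll":73.2},
    {"dx":-50.3,"dy":-70.1,"dz":6.5,"roll":73.2},
    {"dx":-50.3,"dy":-70.1,"dz":6.5,"roll":73.2},
    {"dx":-50.3,"dy":-70.1,"dz":6.5,"roll":73.2},
  ],
  gripper=100,
)

```text
time_s: 1.92
tcp_pos: [414.1, -258.1, 151.8]
tool_rot: [3.141, 0.0, 1.413]
ft_force: [1.9, -0.2, 0.8]
grip_width: 1.001
gripper_force: 0.0
```

```bash
python3 -c "
from h import *
go(420,-288,90,81)"
```

```text
t 1.9167 tcp [ 414.1 -258.1  151.8] yaw 80.96 q6 -0.4 -> d(cm) [-2.85  1.05  6.18] roll -0.04
```

Call:
send_rows(
  deltas=[
    {"dz":0},
    {"dz":0},
    {"dz":0},
  ],
)

```text
invalid input
```

Run:
```python
from h import *
go(420,-288,11,81)
c=capture("top");s=capture("side")
a=cv2.resize(c["color"][195:265,350:440],None,fx=6,fy=6,interpolation=cv2.INTER_CUBIC)
cv2.imwrite("pics/b.png",a)
# front face of grip: side view crop
p=proj(s,[420,-288,30]);print(p)
u,v=int(p[0]),int(p[1]);b=cv2.resize(s["color"][v-60:v+40,u-60:u+60],None,fx=4,fy=4,interpolation=cv2.INTER_CUBIC)
im=np.zeros((420,1020,3),np.uint8);im[:420,:540]=a;im[:400,540:1020]=b
cv2.imwrite("pics/crop2.png",cv2.resize(im,(800,330)))
# wedge outline in side view under colour mask
for X in([405,-300,150],):print(proj(c,[420,-288,50]),proj(c,[437,-191,3]))
```

```text
t 1.9167 tcp [ 414.1 -258.1  151.8] yaw 80.96 q6 -0.4 -> d(cm) [-2.85  1.05 14.08] roll -0.04
[296.79057643 274.9396495 ]
[409.26459406 229.88792344] [372.41631841 226.51806409]
```

View pics/crop2.png

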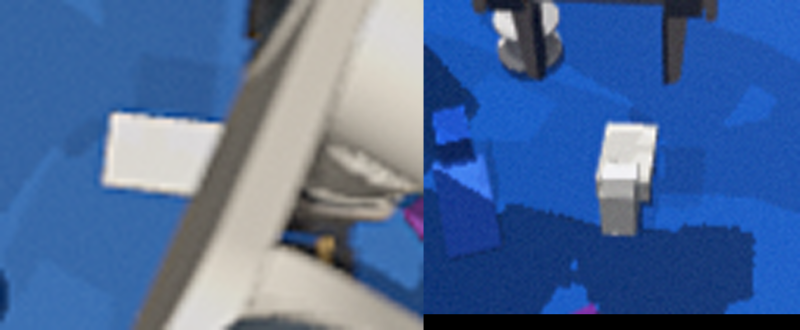

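The crop shows the open fingers just beyond the wedge in the side view, with the grip's near face at canvas (618,215). I'll check the grasp x using that face.

Call:
send_rows(
  deltas=[
    {"dx":0,"dy":0,"dz":0,"roll":0},
    {"dx":0,"dy":0,"dz":0,"roll":0},
  ],
)

```text
time_s: 2.18
tcp_pos: [413.6, -255.1, 151.5]
tool_rot: [-3.14, -0.001, 1.414]
ft_force: [-1.2, 0.8, 0.7]
grip_width: 0.999
gripper_force: 0.0
```

Run:
```python
from h import *
s=capture("side")
f=lambda a,b:((a/.7843-540)/4+236.8-.4, b/.7857/4+214.9-.4)
print("pred near-face bottom",proj(s,[417.2,-305.8,0]),"seen",f(618,235),ray(s,*f(618,235),0))
print("top corners near",ray(s,*f(602,197),50),ray(s,*f(638,197),50))
go(420,-288,11,81)
```

```text
pred near-face bottom [296.60254518 287.80711474] seen (298.3909473415785, 289.2740868015783) [ 421.46521199 -310.83977166    0.        ]
top corners near [ 410.61956166 -309.55483279   50.        ] [ 439.03247079 -312.57670629   50.        ]
t 2.2333 tcp [ 413.8 -254.7  151.7] yaw 81.06 q6 -0.4 -> d(cm) [-3.21  1.15 14.07] roll 0.06
```

Call:
send_rows(
  deltas=[
    {"dx":-3.4,"dy":1.25,"dz":3,"roll":0},
    {"dx":-3.4,"dy":1.25,"dz":5,"roll":0},
    {"dx":-3.4,"dy":1.25,"dz":7,"roll":0},
    {"dx":-3.4,"dy":1.25,"dz":9,"roll":0},
    {"dx":-3.4,"dy":1.25,"dz":11,"roll":0},
    {"dx":-3.4,"dy":1.25,"dz":12.5,"roll":0},
    {"dx":-3.4,"dy":1.25,"dz":13.5,"roll":0},
    {"dx":-3.4,"dy":1.25,"dz":14,"roll":0},
    {"dx":-3.4,"dy":1.25,"dz":14,"roll":0},
    {"dx":-3.4,"dy":1.25,"dz":14,"roll":0},
  ],
  gripper=100,
)

```text
time_s: 3.07
tcp_pos: [421.7, -291.0, 12.4]
tool_rot: [3.141, 0.0, 1.415]
ft_force: [1.2, 0.5, 0.7]
grip_width: 0.999
gripper_force: 0.0
```

Call:
send_rows(
  deltas=[
    {"dx":0,"dy":0,"dz":0,"roll":0},
    {"dx":0,"dy":0,"dz":0,"roll":0},
    {"dx":0,"dy":0,"dz":0,"roll":0},
    {"dx":0,"dy":0,"dz":0,"roll":0},
    {"dx":0,"dy":0,"dz":0,"roll":0},
    {"dx":0,"dy":0,"dz":0,"roll":0},
    {"dx":0,"dy":0,"dz":0,"roll":0},
    {"dx":0,"dy":0,"dz":0,"roll":0},
    {"dx":0,"dy":0,"dz":0,"roll":0},
    {"dx":0,"dy":0,"dz":0,"roll":0},
  ],
  gripper=10,
  newtons=30,
)

```text
time_s: 3.9
tcp_pos: [421.3, -291.3, 11.8]
tool_rot: [-3.141, -0.0, 1.414]
ft_force: [-2.3, 0.5, 0.7]
grip_width: 0.304
gripper_force: 30.0
```

Run:
```python
from h import *
go(552,-140,40,91.2)
s=capture("side");u,v=296,260
cv2.imwrite("pics/grasp.png",cv2.resize(s["color"][v-70:v+50,u-80:u+80],None,fx=5,fy=5,interpolation=cv2.INTER_CUBIC))
```

```text
t 3.9 tcp [ 421.3 -291.3   11.8] yaw 81.03 q6 -0.45 -> d(cm) [16.98 10.55 -2.82] roll -10.17
```

View pics/grasp.png

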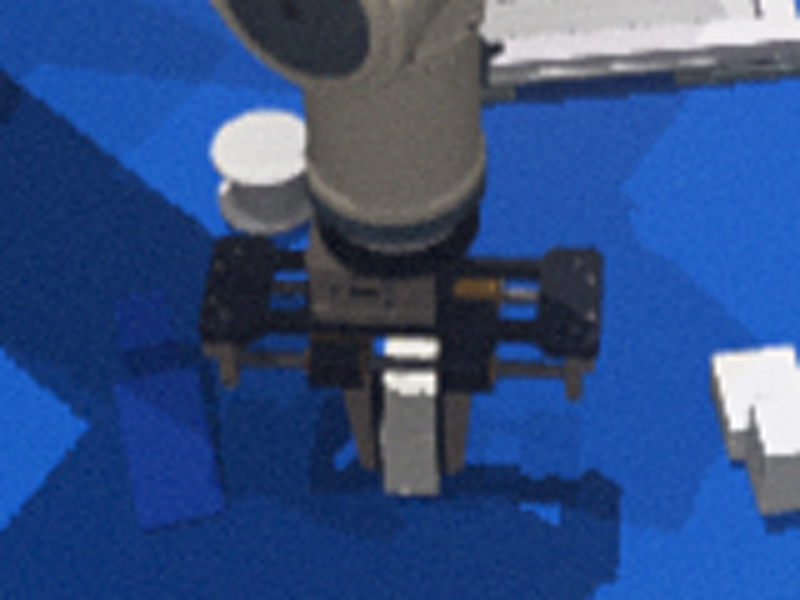

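The wedge is gripped: opening is 28 mm, with its grip at crop (410,440) between the fingers. Lift, carry to in front of the notch, lower.

Call:
send_rows(
  deltas=[
    {"dx":0,"dy":0,"dz":-1.5,"roll":0},
    {"dx":0,"dy":0,"dz":-3,"roll":0},
    {"dx":2,"dy":1.3,"dz":-3,"roll":-1},
    {"dx":4,"dy":2.5,"dz":-3,"roll":-3},
    {"dx":6,"dy":3.8,"dz":-3,"roll":-4},
    {"dx":8,"dy":5.1,"dz":-3,"roll":-5},
    {"dx":10,"dy":6.4,"dz":-3,"roll":-6},
    {"dx":12,"dy":7.6,"dz":-3,"roll":-7},
    {"dx":14,"dy":8.9,"dz":-3,"roll":-9},
    {"dx":16,"dy":10.2,"dz":-3,"roll":-10.2},
    {"dx":17,"dy":10.8,"dz":-3,"roll":-10.2},
    {"dx":17,"dy":10.8,"dz":-3,"roll":-10.2},
    {"dx":17,"dy":10.8,"dz":-3,"roll":-10.2},
    {"dx":17,"dy":10.8,"dz":-3,"roll":-10.2},
    {"dx":17,"dy":10.8,"dz":-3,"roll":-10.2},
  ],
)

```text
time_s: 5.2
tcp_pos: [553.5, -141.1, 41.7]
tool_rot: [-3.141, -0.0, 1.591]
ft_force: [0.1, 0.1, -1.1]
grip_width: 0.302
gripper_force: 29.9
```

Run:
```python
from h import *
go(554.6,-140,12,91.2)
for n,X in(("top",[552,-60,30]),("side",[552,-60,30])):
    s=capture(n);u,v=proj(s,X).astype(int);print(u,v)
    cv2.imwrite(f"pics/pre_{n}.png",cv2.resize(s["color"][v-50:v+50,u-75:u+75],None,fx=5.3,fy=5.3,interpolation=cv2.INTER_CUBIC))
```

```text
t 5.2 tcp [ 553.5 -141.1   41.7] yaw 91.16 q6 -0.27 -> d(cm) [0.1  0.11 2.97] roll -0.04
326 187
336 209
```

View pics/pre_side.png

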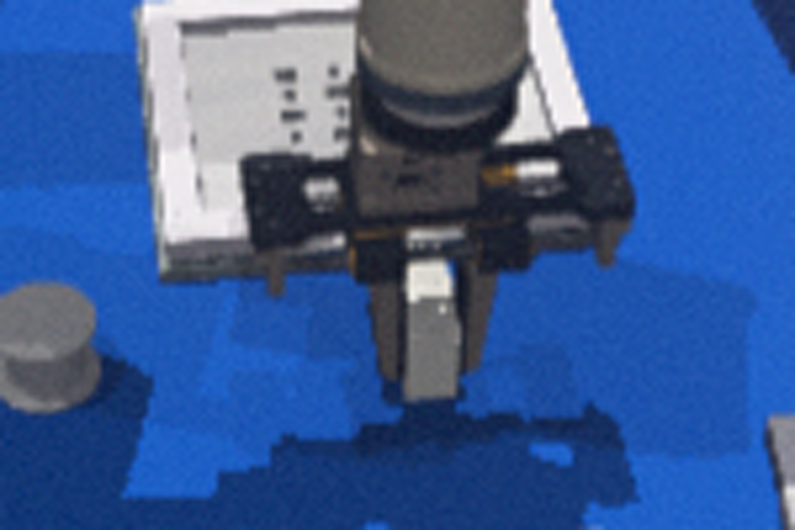

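The wedge is lined up with the frame's free edge, with the grip at crop (430,340). Lower, then move in until the tip is under the lip.

Call:
send_rows(
  deltas=[
    {"dx":0.1,"dy":0.1,"dz":1,"roll":0},
    {"dx":0.1,"dy":0.1,"dz":2,"roll":0},
    {"dx":0.1,"dy":0.1,"dz":2.6,"roll":0},
    {"dx":0.1,"dy":0.1,"dz":2.95,"roll":0},
    {"dx":0.1,"dy":0.1,"dz":3,"roll":0},
    {"dx":0.1,"dy":0.1,"dz":3,"roll":0},
    {"dx":0.1,"dy":0.1,"dz":3,"roll":0},
  ],
)

```text
time_s: 5.88
tcp_pos: [555.2, -139.2, 11.4]
tool_rot: [-3.141, -0.0, 1.592]
ft_force: [-0.6, 0.3, -0.7]
grip_width: 0.304
gripper_force: 30.0
```

Call:
send_rows(
  deltas=[
    {"dx":0.5,"dy":0,"dz":0,"roll":0},
    {"dx":1,"dy":0,"dz":0,"roll":0},
    {"dx":1.5,"dy":0,"dz":0,"roll":0},
    {"dx":2,"dy":0,"dz":0,"roll":0},
    {"dx":2.5,"dy":0,"dz":0,"roll":0},
    {"dx":3,"dy":0,"dz":0,"roll":0},
    {"dx":3.4,"dy":0,"dz":0,"roll":0},
    {"dx":3.8,"dy":0,"dz":0,"roll":0},
    {"dx":4,"dy":0,"dz":0,"roll":0},
    {"dx":4,"dy":0,"dz":0,"roll":0},
    {"dx":4,"dy":0,"dz":0,"roll":0},
    {"dx":4,"dy":0,"dz":0,"roll":0},
  ],
)

```text
time_s: 6.88
tcp_pos: [554.7, -99.4, 11.9]
tool_rot: [3.142, 0.0, 1.592]
ft_force: [0.6, 0.4, -0.6]
grip_width: 0.301
gripper_force: 30.0
```

Run:
```python
from h import *
go(553,-68,12,91.2)
for n,X in(("top",[552,-60,30]),("side",[552,-40,30])):
    s=capture(n);u,v=proj(s,X).astype(int);print(u,v)
    cv2.imwrite(f"pics/in_{n}.png",s["color"])
    if n=="side": cv2.imwrite("pics/in_c.png",cv2.resize(s["color"][v-40:v+40,u-60:u+60],None,fx=6.6,fy=6.6,interpolation=cv2.INTER_CUBIC))
```

```text
t 6.8833 tcp [554.7 -99.4  11.9] yaw 91.22 q6 -0.2 -> d(cm) [ 3.14 -0.1  -0.01] roll 0.02
326 187
335 205
```

View pics/in_c.png

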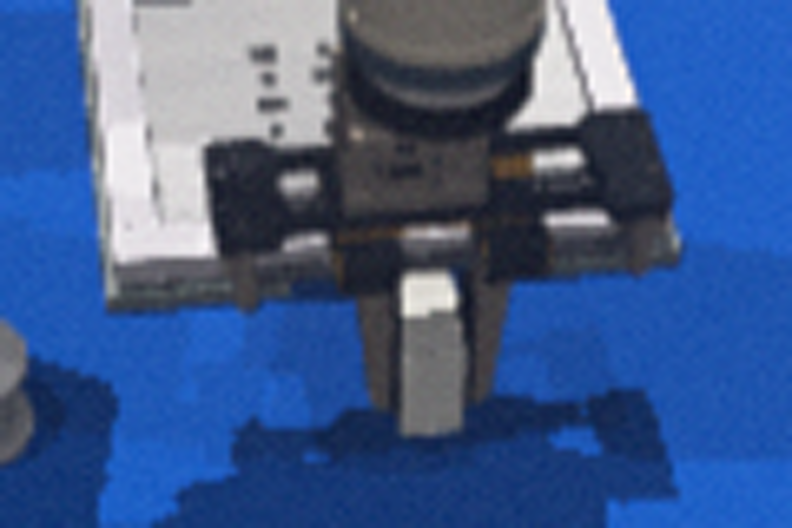

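The wedge's tip is in the mouth under the lip, with the frame still down (edge at crop row ~285). Push on in small steps, tracking force and the frame corner near side pixel (292,209).

Call:
send_rows(
  deltas=[
    {"dx":0.2,"dy":0,"dz":0,"roll":0},
    {"dx":0.4,"dy":0,"dz":0,"roll":0},
    {"dx":0.6,"dy":0,"dz":0,"roll":0},
    {"dx":0.8,"dy":0,"dz":0,"roll":0},
    {"dx":1,"dy":0,"dz":0,"roll":0},
    {"dx":1.2,"dy":0,"dz":0,"roll":0},
    {"dx":1.2,"dy":0,"dz":0,"roll":0},
    {"dx":1.2,"dy":0,"dz":0,"roll":0},
    {"dx":1.2,"dy":0,"dz":0,"roll":0},
  ],
)

```text
time_s: 7.73
tcp_pos: [554.4, -87.2, 11.8]
tool_rot: [3.142, 0.0, 1.592]
ft_force: [-0.1, 0.2, -1.4]
grip_width: 0.305
gripper_force: 30.0
```

```bash
cat > lift.py <<'E'
from h import *
ref=cv2.cvtColor(cv2.imread("pics/in_side.png"),cv2.COLOR_BGR2GRAY).astype(np.float32)
F=[];P=[];S=[]
for i in range(6):
    s=capture("side");o=get_obs();F.append(o["ft_force"]);P.append(o["tcp_pos"])
    g=cv2.cvtColor(s["color"],cv2.COLOR_BGR2GRAY).astype(np.float32);w=(slice(192,218),slice(286,306))
    T=[]
    for a,b in((w,"corner"),((slice(160,186),slice(280,300)),"leftedge")):
        d,_=cv2.phaseCorrelate(ref[a],g[a],cv2.createHanningWindow(ref[a].shape[::-1],cv2.CV_32F));T+=list(d)
    # near top edge row (half-level crossing) in columns 296-304, frame white -> dark side
    def row(im):
        c=im[190:222,296:304].mean(1);k=np.argmin(np.diff(c));g_=-np.diff(c)[k-3:k+4].clip(max=0);return np.nan if 0 else (np.clip(-np.diff(c)[k-3:k+4],0,None)*np.arange(k-3,k+4)).sum()/np.clip(-np.diff(c)[k-3:k+4],0,None).sum()
    S.append(T+[row(g)-row(ref)])
A=proj(s,[422,-20,29]);B=proj(s,[422,-20,33])
print("F",np.mean(F,0).round(2),"P",np.mean(P,0).round(1),"shift",np.mean(S,0).round(2),"expected for 4mm",(B-A).round(2),A.round(0)); go(553,-68,12,91.2)
E
python3 lift.py
```

```text
F [ 0.04 -0.02 -1.34] P [554.4 -87.3  11.9] shift [ 0.03  0.46 -0.16  0.48 -0.02] expected for 4mm [-0.06 -0.97] [292. 204.]
t 8.0333 tcp [554.4 -87.3  11.9] yaw 91.22 q6 -0.18 -> d(cm) [ 1.93 -0.1  -0.01] roll 0.02
```

Call:
send_rows(
  deltas=[
    {"dx":0.1,"dy":0,"dz":0,"roll":0},
    {"dx":0.2,"dy":0,"dz":0,"roll":0},
    {"dx":0.3,"dy":0,"dz":0,"roll":0},
    {"dx":0.4,"dy":0,"dz":0,"roll":0},
    {"dx":0.4,"dy":0,"dz":0,"roll":0},
    {"dx":0.4,"dy":0,"dz":0,"roll":0},
  ],
)

```text
time_s: 8.53
tcp_pos: [554.1, -83.2, 11.7]
tool_rot: [-3.141, 0.0, 1.592]
ft_force: [-0.8, -3.0, -4.5]
grip_width: 0.303
gripper_force: 30.0
```

```bash
python3 lift.py
```

```text
F [-0.76 -2.75 -4.77] P [554.1 -83.2  11.7] shift [ 0.07  0.43 -0.1   0.51  0.04] expected for 4mm [-0.06 -0.97] [292. 204.]
t 8.8333 tcp [554.1 -83.2  11.8] yaw 91.23 q6 -0.17 -> d(cm) [ 1.52 -0.08 -0.02] roll 0.03
```

Call:
send_rows(
  deltas=[
    {"dx":0.1,"dy":0,"dz":0,"roll":0},
    {"dx":0.2,"dy":0,"dz":0,"roll":0},
    {"dx":0.3,"dy":0,"dz":0,"roll":0},
    {"dx":0.4,"dy":0,"dz":0,"roll":0},
    {"dx":0.4,"dy":0,"dz":0,"roll":0},
    {"dx":0.4,"dy":0,"dz":0,"roll":0},
  ],
)

```text
time_s: 9.33
tcp_pos: [554.3, -79.0, 11.9]
tool_rot: [3.141, -0.0, 1.592]
ft_force: [0.8, -1.6, -4.1]
grip_width: 0.3
gripper_force: 30.0
```

```bash
python3 lift.py
```

```text
F [ 0.63 -0.51 -4.6 ] P [554.3 -79.   11.9] shift [ 0.32  0.28 -0.12  0.46  0.05] expected for 4mm [-0.06 -0.97] [292. 204.]
t 9.6333 tcp [554.3 -79.1  11.9] yaw 91.22 q6 -0.17 -> d(cm) [ 1.11 -0.11 -0.01] roll 0.02
```

Contact was at TCP y ≈ -86: the load rose to about 4.7 N. 4 mm of lift needs ~14.5 mm more than that, so 7 mm more from here.

Call:
send_rows(
  deltas=[
    {"dx":0.1,"dy":0,"dz":0,"roll":0},
    {"dx":0.2,"dy":0,"dz":0,"roll":0},
    {"dx":0.3,"dy":0,"dz":0,"roll":0},
    {"dx":0.4,"dy":0,"dz":0,"roll":0},
    {"dx":0.5,"dy":0,"dz":0,"roll":0},
    {"dx":0.6,"dy":0,"dz":0,"roll":0},
    {"dx":0.7,"dy":0,"dz":0,"roll":0},
    {"dx":0.7,"dy":0,"dz":0,"roll":0},
    {"dx":0.7,"dy":0,"dz":0,"roll":0},
    {"dx":0.7,"dy":0,"dz":0,"roll":0},
  ],
)

```text
time_s: 10.47
tcp_pos: [554.0, -72.0, 11.8]
tool_rot: [-3.141, -0.0, 1.592]
ft_force: [0.4, -0.8, -5.1]
grip_width: 0.302
gripper_force: 30.0
```

```bash
python3 lift.py
python3 - <<'E'
from h import *
s=capture("side");u,v=proj(s,[552,-40,30]).astype(int)
a=cv2.imread("pics/in_side.png")
k=lambda im:cv2.resize(im[v-25:v+25,u-60:u+65],None,fx=6,fy=6,interpolation=cv2.INTER_CUBIC)
cv2.imwrite("pics/end.png",np.vstack([k(a),k(s["color"])])[:600])
E
```

```text
F [-0.16 -0.34 -4.33] P [554.  -72.   11.8] shift [-0.09 -0.55 -0.19  0.38 -0.96] expected for 4mm [-0.06 -0.97] [292. 204.]
t 10.7667 tcp [554.  -72.1  11.8] yaw 91.22 q6 -0.15 -> d(cm) [ 0.41 -0.09 -0.02] roll 0.02
```

View pics/end.png

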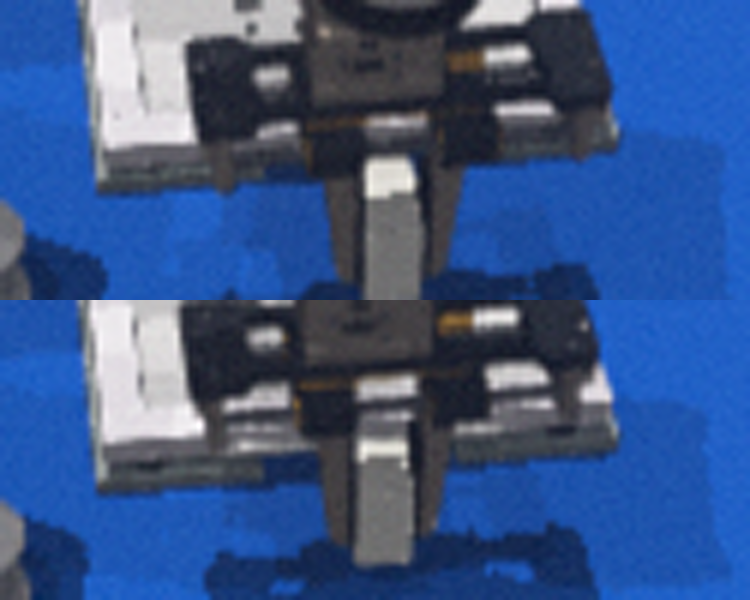

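The lower half shows the frame edge raised by about 1 px (≈4 mm). A dark gap shows beneath it at crop row ~465, the wedge holds flat in the notch, and only the fingers outside the lip are near the frame. Handing in.

```bash
python3 -c "
from rig import *
print(finish_job())"
```

```text
the job is handed in; nothing more can be done
None
```

I handed the job in with the wedge held flat in the notch and the frame's free edge lifted about 4 mm (estimated from the push distance and a 1-pixel image shift); the hand-in returned no verdict.

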